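# Dock the instrument cassette and lock it in

## Task

Slide the metal instrument cassette along the bench into the open-ended docking case until it is fully home against the back stop, then fit the square-bored T-handle all the way down onto the case's square spindle and turn it counter-clockwise (seen from above) until the latch bar lies straight across the mouth. Leave the handle seated on the spindle, and do not disturb the bowl, bottle, jar or retractor.

Things in the scene. Friction and masses are not known exactly. Their poses are not given: they have to be found in the camera images.
- cassette: Closed flat metal instrument cassette, a box 150 long (its x) x 100 wide (its y) x 40 high mm, with three rows of five dark dots on its top, 0.4 to 0.85 kg, loose, sliding flat on the bench. Either end may go in first. Origin: centre of its underside; z up. Too wide for a gripper: push it.
- case: Steel docking case fixed to the bench, 160 x 132 x 48 mm outside: side walls, back stop, top lips with a 64 mm slot, no floor. Origin: centre of the mouth at bench level; +x points into the case, y across, z up. Inside 105 wide (2.5 mm play each side), smooth, widening over the last 30 to 120 at the mouth; 44 high. A lock post with the latch (32 mm diameter) stands at x -10, y +86 mm.
- home_point (a point): Where the underside centre of the cassette is when fully home, in the case, 74 mm behind the mouth; axes as the case. The back stop's face is then touched (149 mm behind the mouth), and the cassette's outer end stands 1 mm out of the mouth, so a pusher need not enter the case.
- latch (a joint): Turn of the latch about the vertical axis of the lock post, rad: 0 = bar points straight out of the case, parallel to its way in (along case -x); grows counter-clockwise from above; 1.571 (stop) = bar straight across the mouth, pointing along case -y. Stays where left; friction 0.06 N m. Bar 62 mm from axis to tip, 14 wide, 14 to 26 mm above the bench; shut, it passes 3 mm in front of the mouth.
- spindle_shoulder (a point): Point on the latch axis, 31 mm above the bench, at the shoulder where the seated handle's underside rests. x points along the latch bar, z up; turns with the latch. Above it rises the 16 mm square spindle, sides parallel to the bar: full width up to 19 mm above the shoulder, then tapering to a 6 mm square tip at 28 mm.
- handle: Black T-handle standing loose on the bench, bore down, 0.12 kg: hub 38 x 38 x 34 mm high, on it a grip bar 80 long (its x) x 16 wide (its y) x 24 high (34 to 58 mm above the underside). Origin: centre of the underside, z up. Square bore 19 mm wide (1.5 mm play each side), parallel to the hub and bar, 30 deep, chamfered 3 mm; fits in any of four quarter turns.
- retractor: Bystander: flat steel blade lying on the bench, 141 mm long (its x), 22 to 40 wide, with a 45 mm high upturned end at +x. Origin: underside below the middle. It and the handle may swap places.
- bowl: Bystander: round steel bowl, 90 mm across, 40 mm high, origin centre of underside.
- spray_bottle: Bystander: white bottle, 56 mm diameter, 120 mm high, upright, origin centre of underside.
- jar: Bystander: white jar, 60 mm diameter, 90 mm high, upright, origin centre of underside.
There are look-alikes about, which are no part of the job. Of the things like the handle, leave any that is pink or red; of the rest the larger one is meant.

How it is judged:
On the way, in this order (a step that is already met when the one before it is completed fails the run):
1. the cassette is fully home in the case (x of cassette in the frame of case between 0.069 and 0.079 m and y of cassette in the frame of case between -0.006 and 0.006 m and height (world z) of cassette below 0.005 m and angle between the x axis of cassette and the x axis of case, either way round below 0.05 rad), for 0.2 s.
2. the handle is seated on the spindle, the cassette still home (all of step 1 and horizontal distance between handle and spindle_shoulder below 0.004 m and z of handle in the frame of spindle_shoulder below 0.004 m and angle between handle's own z axis and vertical below 0.1 rad), for 0.1 s.
At the end, for the whole second after the job is handed in: The cassette lies flat in the case within 5 mm of fully home and square to it; the handle is upright on the spindle within 4 mm of its shoulder; the latch is turned to at least 1.3 rad (bar across the mouth within about 15 degrees); all at rest (all of step 2 and value of joint latch above 1.3 rad and linear speed of each of cassette, handle below 0.01 m/s); the robot touches nothing.
It fails at once if a bystander (retractor) is shifted more than 30 mm or knocked over (distance of retractor from where it was at the start of the episode above 0.03 m or angle between retractor's own z axis and vertical above 0.6 rad).
It fails at once if a bystander (bowl) is shifted more than 30 mm or knocked over (distance of bowl from where it was at the start of the episode above 0.03 m or angle between bowl's own z axis and vertical above 0.6 rad).
It fails at once if a bystander (spray_bottle) is shifted more than 30 mm or knocked over (distance of spray_bottle from where it was at the start of the episode above 0.03 m or angle between spray_bottle's own z axis and vertical above 0.6 rad).
It fails at once if a bystander (jar) is shifted more than 30 mm or knocked over (distance of jar from where it was at the start of the episode above 0.03 m or angle between jar's own z axis and vertical above 0.6 rad).
It also fails if it takes over 72 s, if anything falls off the work surface, if the arm or the gripper's body presses on something with over 40 N, if the wrist force passes 120 N, or if a joint passes its speed limit or range.

## Robot

A 6-joint arm with a two-finger parallel gripper is mounted at the origin on the work surface. World frame = base frame: x ahead of the robot, y to its left, z up, the work surface at z = 0. Lengths are in m, angles in rad, forces in N, time in s.
With the tool pointing down it reaches from about 0.35 to 0.975 m from the base axis. Payload 17.4 kg.
Tool frame: the origin (TCP) lies at the very end of the fingers, on their centre line; the grasp point (between the pads) lies 19 mm behind it (pinch_z is the z of the grasp point in the tool frame, in m); z points along the fingers, y is the direction in which the jaws open and shut (so a half turn about z gives the same grasp; the last joint's range is limited). The gripper opens to 85 mm and grips with 20 to 120 N. Pads are 22 mm wide; open, the fingers measure 114 mm over their backs; the gripper's body (76 mm by 85 mm) begins 54 mm behind the grasp point. The pads swing forward as they close: fully open they stand 13 mm farther back than shut.
Start: joints at [1.131, 0.116, 1.442, -0, 1.584, -0.038], TCP at [0.264, 0.621, 0.231] pointing down, gripper open.
Joint ranges: [-2.83, 2.83], [-0.83, 2.19], [0.07, 2.5], [-1.14, 4.28], [0.01, 3], [-2.97, 2.97]. Speed limits (rad/s): [1.89, 1.89, 2.22, 3.14, 3.14, 3.14].

## Interface

Orientations are given as a unit quaternion [x, y, z, w].
In Python, from station import read_state, snapshot, camera_model, hand_in, pinch_z gives the robot as it stands.
- The arm moves only by the tool servo_tool, never from a script. Its arguments are lists of equal length, an entry for each row: "delta_pos": the shift along the tool's x, y, z in mm, a list of three; "turn": the turn, a rotation vector about the tool's x, y, z in rad, a list of three; "grip": the opening, from 0 (shut) to 1 (fully open). A call has 1 to 20 rows; each row shifts and turns the commanded pose from where the row before left it, along the tool's axes as they then stand; what a row does not reach is not made up. A row lasts 1/10 s, in which the tool goes at most 50 mm and 8.59 degrees, less where a joint would pass 70% of its speed; a pose out of reach is approached as far as the arm can. A call with a gripper value outside its range is refused whole. The fingers move at their own pace and stop on an object; "newtons" is the grip in N (left out, the last holds). Time passes only in rows, so rows that do not move let the fingers close. It gives the time, the measured TCP pose, the force and the opening at its end, in the units of the state.
- read_state(): the state, without advancing time (a new reading comes with each control period).
- snapshot(name): name is "scene" or "side" or "wrist"; returns the picture (480x640x3 uint8, blue, green, red); there is no depth.
- camera_model(name): a dict with "intrinsics" (3x3 intrinsics, pixels), "dist_coeffs" ([k1, k2, p1, p2, k3] as OpenCV has them; the pictures are not rectified), "R" (3x3) and "t" (3): a world point X has camera coordinates R X + t. Camera axes: x right, y down, z forward; pixel columns grow to the right and rows downward; lengths in m; the calibration is good to about 2 mm. A picture is of the moment at which its call begins: read the wrist's pose just before it. camera_model takes no time and is no camera call; for the wrist camera it gives the pose at the moment of the call.
- hand_in(): hands the job in, once; it reports no verdict.
The state is a dict: "time_s": time; "qpos": joint angles; "joint_vel": joint speeds; "joint_torque": joint torques, N m; "eef_pos": TCP position; "orientation": TCP orientation; "wrist_force": force on the tool from outside, world axes, zero at the start; "wrist_torque": the same for the moment, N m; "grip_width": opening from 0.0 (shut) to 1.0 (fully open).
Only numpy, scipy, OpenCV 4.12 (cv2) and the standard library are available. Lean on these libraries where they do the work, as an engineer would, in place of code of your own. Each camera call takes 0.05 s, during which the arm holds its last target. There are 200 camera calls.

## Working session

There is one attempt and no reset: what is moved stays moved. The work goes in short steps, Python scripts to look and compute and a tool call to move; the robot and the scene stay as the last step left them, time stands still between calls to the robot, and variables do not carry over. Pictures are saved under pics/ and viewed, about 8 in all and at most 12, crops included, and the job is handed in when it is done.

Besides the shell and the picture viewer there is one more tool, called after "Emit:" in YAML: its name, and indented under it one key for each argument. servo_tool: Moves the arm, as the interface text tells. Its arguments: {"type":"object","properties":{"delta_pos":{"type":"array","items":{"type":"array","items":{"type":"number"}}},"turn":{"type":"array","items":{"type":"array","items":{"type":"number"}}},"grip":{"type":"array","items":{"type":"number"}},"newtons":{"type":"number"}},"required":["delta_pos","turn","grip"]}

```bash
mkdir -p pics; ls; cat > h.py <<'E'
import numpy as np, cv2
from station import read_state, snapshot, camera_model, hand_in, pinch_z
def ray(cm,px):
    K=np.array(cm["intrinsics"],float);d=np.array(cm["dist_coeffs"],float)
    R=np.array(cm["R"]);t=np.array(cm["t"])
    p=cv2.undistortPoints(np.array(px,float).reshape(-1,1,2),K,d).reshape(-1,2)
    v=np.c_[p,np.ones(len(p))]@R
    return -R.T@t, v
def onplane(cm,px,z):
    o,v=ray(cm,px); return o+v*((z-o[2])/v[:,2])[:,None]
def proj(cm,X):
    R=np.array(cm["R"]);t=np.array(cm["t"])
    return cv2.projectPoints(np.array(X,float).reshape(-1,3),cv2.Rodrigues(R)[0],t,np.array(cm["intrinsics"],float),np.array(cm["dist_coeffs"],float))[0].reshape(-1,2)
E
python3 - <<'E'
from h import *
print(read_state(),pinch_z)
for n in ("scene","side","wrist"):
    cv2.imwrite(f"pics/{n}0.png",snapshot(n)); c=camera_model(n); print(n,np.round(-np.array(c["R"]).T@np.array(c["t"]),3),np.round(c["R"],2).tolist())
E
```

```text
pics
{'time_s': 0.0, 'qpos': array([ 1.13122417e+00,  1.16515953e-01,  1.44231763e+00,  5.17379060e-06,
        1.58401315e+00, -3.78014973e-02]), 'joint_vel': array([ 0.00131335, -0.00148977, -0.00049747, -0.00056778,  0.00015281,
       -0.00165307]), 'joint_torque': array([ 2.72255042e-03, -7.32003164e+01, -6.32485771e+01,  6.71296380e-05,
        6.27487432e-03,  7.86610116e-06]), 'eef_pos': array([0.26387589, 0.62105572, 0.23050946]), 'orientation': array([ 1.99536863e-01,  9.79890120e-01, -6.08653642e-04, -1.50763015e-04]), 'wrist_force': array([0.37985194, 0.03708564, 0.17490689]), 'wrist_torque': array([-0.01356619, -0.01457058,  0.03559105]), 'grip_width': 0.9991102962448998} -0.0187
scene [1.136 0.742 0.822] [[-0.79, 0.61, 0.0], [0.4, 0.52, -0.76], [-0.46, -0.6, -0.66]]
side [-0.204 -0.724  0.826] [[0.7, -0.71, 0.01], [-0.42, -0.42, -0.8], [0.58, 0.56, -0.59]]
wrist [0.193 0.651 0.372] [[0.39, 0.92, -0.0], [0.88, -0.37, 0.3], [0.27, -0.12, -0.96]]
```

View pics/scene0.png

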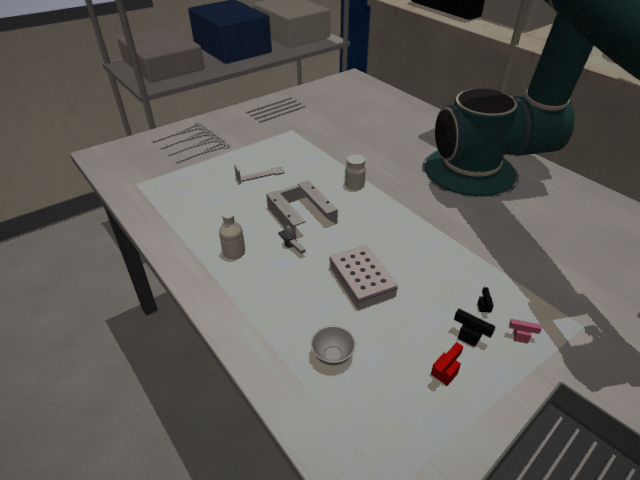

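View pics/side0.png

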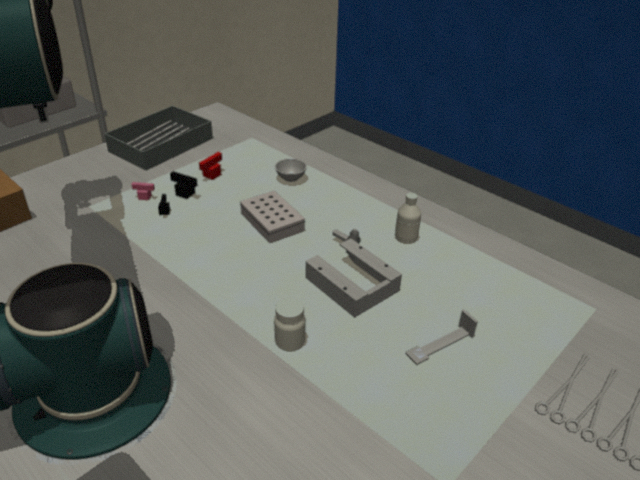

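Scene view: cassette (363,273), case (302,203) with lock post (288,233). Handle candidates: large black (473,325), small black (485,300), pink (525,329), red (447,363). By the description I choose the large black one at (473,325). Next I check that in close crops.

```bash
python3 - <<'E'
from h import *
s=cv2.imread("pics/scene0.png")
a=cv2.resize(s[170:320,250:410],None,fx=3.75,fy=3.75,interpolation=cv2.INTER_CUBIC)  # 600x562
b=cv2.resize(s[280:390,420:550],(400,338),interpolation=cv2.INTER_CUBIC)
cv2.imwrite("pics/cropA.png",a)
d=cv2.imread("pics/side0.png")
c=cv2.resize(d[140:220,120:240],(400,267),interpolation=cv2.INTER_CUBIC)
w=cv2.imread("pics/wrist0.png")
o=np.zeros((600,800,3),np.uint8); o[:338,:400]=b; o[338:338+262,:400]=c[:262]; o[:300,400:]=cv2.resize(w,(400,300))
cv2.imwrite("pics/cropB.png",o)
cm=camera_model("scene")
for n,p,z in [("cas",[363,268],.04),("case",[302,203],.048),("post",[288,233],.05),("handle",[473,320],.05),("bowl",[333,345],.02),("bottle",[232,240],.05),("jar",[355,175],.045),("retr",[262,175],0)]:
    print(n,onplane(cm,[p],z).round(3))
E
```

```text
cas [[0.576 0.159 0.04 ]]
case [[ 0.548 -0.124  0.048]]
post [[ 0.649 -0.041  0.05 ]]
handle [[0.504 0.417 0.05 ]]
bowl [[0.756 0.276 0.02 ]]
bottle [[ 0.772 -0.102  0.05 ]]
jar [[ 0.344 -0.145  0.045]]
retr [[ 0.526 -0.369  0.   ]]
```

View pics/cropA.png

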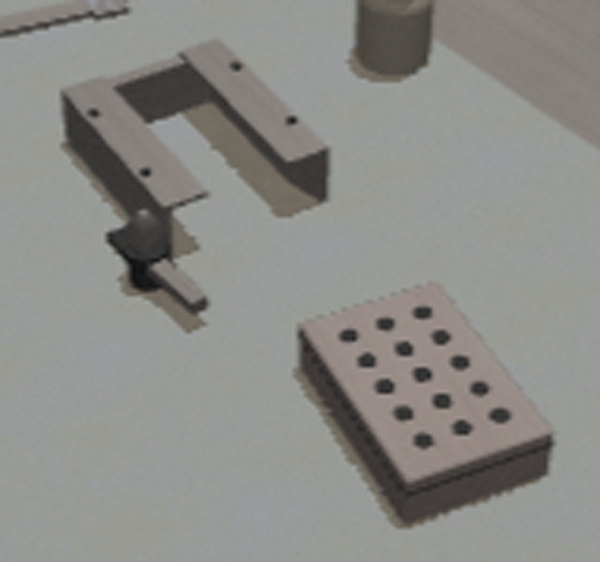

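View pics/cropB.png

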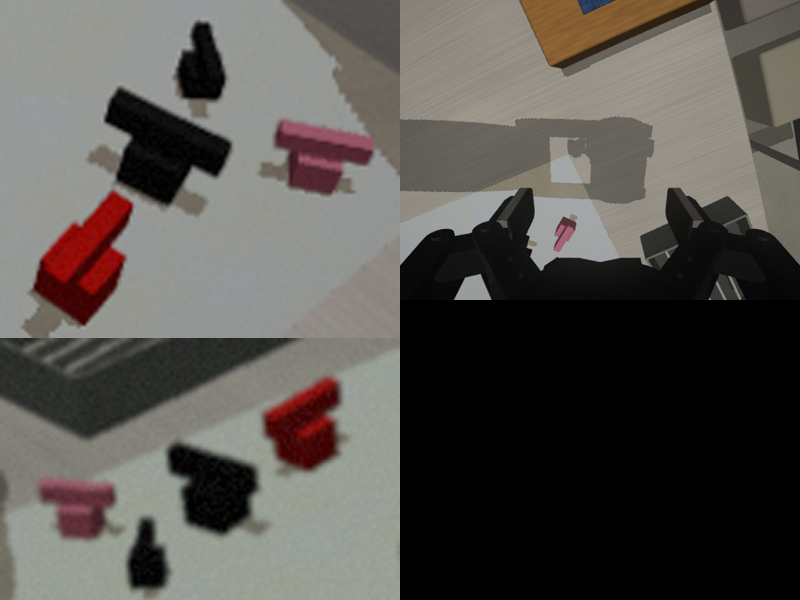

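```bash
cat > m.py <<'E'
from h import *
import math
f=lambda P:(np.array(P,float)+.5)/3.75-.5+np.array([250,170])
cm=camera_model("scene"); s=cv2.imread("pics/scene0.png")
g=cv2.cvtColor(s,cv2.COLOR_BGR2GRAY).astype(float)
dots=[[348,336],[386,324],[423,312],[367,360],[404,348],[441,337],[385,386],[422,374],[460,362],[403,413],[442,401],[480,388],[423,440],[462,427],[500,415]]
P=[]
for d in f(dots):
    x,y=np.round(d).astype(int); w=g[y-2:y+3,x-2:x+3]; w=np.clip(np.median(g[y-4:y+5,x-4:x+5])-10-w,0,None)
    yy,xx=np.mgrid[y-2:y+3,x-2:x+3]; P.append([(w*xx).sum()/w.sum(),(w*yy).sum()/w.sum()])
D=onplane(cm,P,.04)[:,:2]; c=D.mean(0); u=np.linalg.svd(D-c)[2][0]
print("cassette",c.round(4),"axis deg",math.degrees(math.atan2(u[1],u[0])))
C=onplane(cm,f([[301,327],[434,283],[552,437],[405,487]]),.04)[:,:2]; print("corners",C.round(3).tolist(),C.mean(0).round(4),"sides",np.linalg.norm(C-np.roll(C,-1,0),axis=1).round(3))
K=onplane(cm,f([[63,92],[218,40],[328,150],[208,195]]),.048)[:,:2]; print("case BL BR MR ML",K.round(3).tolist(),"sides",np.linalg.norm(K-np.roll(K,-1,0),axis=1).round(3))
m=(K[2]+K[3])/2;b=(K[0]+K[1])/2;a=b-m;print("mouth",m.round(4),"yaw",math.degrees(math.atan2(a[1],a[0])))
print("post",onplane(cm,f([[143,212]]),.059).round(4)); B=onplane(cm,f([[163,270],[203,302]]),.026);print("bar",B.round(4).tolist())
E
python3 m.py
```

```text
cassette [0.5802 0.1612] axis deg 77.28224738798187
corners [[0.613, 0.082], [0.519, 0.102], [0.554, 0.248], [0.649, 0.226]] [0.5838 0.1644] sides [0.097 0.151 0.098 0.148]
case BL BR MR ML [[0.602, -0.216], [0.472, -0.202], [0.491, -0.044], [0.588, -0.054]] sides [0.131 0.159 0.097 0.162]
mouth [ 0.5397 -0.0488] yaw -90.91466313619577
post [[ 0.6406 -0.0541  0.059 ]]
bar [[0.643, -0.0297, 0.026], [0.6403, 0.0124, 0.026]]
```

Crops confirm: the 80 mm-class black T is the one at scene (473,325). The small black, pink and red ones are look-alikes. Sizes check out (cassette 98x150, case 131x159). The case yaw is about -96.5°, its axis runs through the cassette, and the cassette is about 6° off. I turn the tool square to the case and look from above.

Emit:
servo_tool:
  delta_pos:
    - [0, 0, -8]
    - [0, 0, -8]
    - [0, 0, -8]
    - [0, 0, -8]
    - [0, 0, -8]
    - [0, 0, -8]
    - [0, 0, -8]
    - [0, 0, -8]
    - [0, 0, -8]
  turn:
    - [0, 0, 0.1425]
    - [0, 0, 0.1425]
    - [0, 0, 0.1425]
    - [0, 0, 0.1425]
    - [0, 0, 0.1425]
    - [0, 0, 0.1425]
    - [0, 0, 0.1425]
    - [0, 0, 0.1425]
    - [0, 0, 0.1425]
  grip: [0.6, 0.6, 0.6, 0.6, 0.6, 0.6, 0.6, 0.6, 0.6]

```text
time_s: 1.05
eef_pos: [0.264, 0.6212, 0.3033]
orientation: [0.748, 0.664, -0.0, 0.0]
wrist_force: [0.9, 0.0, 0.3]
grip_width: 0.592
```

Emit:
servo_tool:
  delta_pos:
    - [-35, 23.5, 0]
    - [-35, 23.5, 0]
    - [-35, 23.5, 0]
    - [-35, 23.5, 0]
    - [-35, 23.5, 0]
    - [-35, 23.5, 0]
    - [-35, 23.5, 0]
    - [-35, 23.5, 0]
    - [-35, 23.5, 0]
    - [-35, 23.5, 0]
    - [-35, 23.5, 0]
    - [-35, 23.5, 0]
    - [-35, 23.5, 0]
    - [-35, 23.5, 0]
    - [-35, 23.5, 0]
    - [-35, 23.5, 0]
    - [0, 0, 0]
    - [0, 0, 0]
  turn:
    - [0, 0, 0]
    - [0, 0, 0]
    - [0, 0, 0]
    - [0, 0, 0]
    - [0, 0, 0]
    - [0, 0, 0]
    - [0, 0, 0]
    - [0, 0, 0]
    - [0, 0, 0]
    - [0, 0, 0]
    - [0, 0, 0]
    - [0, 0, 0]
    - [0, 0, 0]
    - [0, 0, 0]
    - [0, 0, 0]
    - [0, 0, 0]
    - [0, 0, 0]
    - [0, 0, 0]
  grip: [0.6, 0.6, 0.6, 0.6, 0.6, 0.6, 0.6, 0.6, 0.6, 0.6, 0.6, 0.6, 0.6, 0.6, 0.6, 0.6, 0.6, 0.6]

```text
time_s: 2.85
eef_pos: [0.5742, 0.0216, 0.3028]
orientation: [0.747, 0.665, -0.0, -0.0]
wrist_force: [-0.6, 0.9, -1.0]
grip_width: 0.599
```

```bash
python3 - <<'E'
from h import *
import json
cm=camera_model("wrist"); im=snapshot("wrist"); cv2.imwrite("pics/w1.png",im)
json.dump({k:np.array(v).tolist() for k,v in cm.items() if k in("intrinsics","dist_coeffs","R","t")},open("w1.json","w"))
print(np.array(cm["intrinsics"]).round(1).tolist(), read_state()["eef_pos"], read_state()["orientation"])
E
```

```text
[[365.0, 0.0, 319.6], [0.0, 365.0, 236.1], [0.0, 0.0, 1.0]] [0.57398248 0.0224256  0.30302815] [ 7.46238436e-01  6.65678668e-01 -1.41457366e-04 -2.95788327e-04]
```

View pics/w1.png

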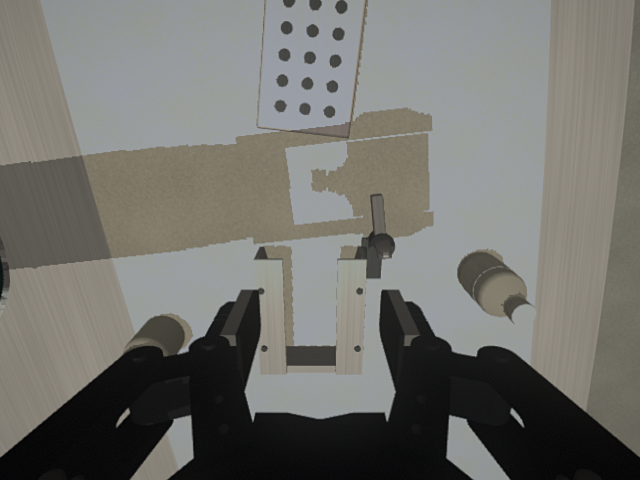

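Wrist view: cassette top ~ (310,70), mouth of the case at row ~259 between (256,259) and (366,259), lips with screw dots (261,291),(265,349),(360,291),(358,349), post tip (383,243), bar end (376,195).

```bash
cat > m2.py <<'E'
from h import *
import math,json
cm=json.load(open("w1.json")); im=cv2.imread("pics/w1.png"); g=cv2.cvtColor(im,cv2.COLOR_BGR2GRAY).astype(float)
def cen(P,r):
    o=[]
    for x,y in P:
        w=g[y-r:y+r+1,x-r:x+r+1]; w=np.clip(np.percentile(w,80)-25-w,0,None); yy,xx=np.mgrid[y-r:y+r+1,x-r:x+r+1]
        o.append([(w*xx).sum()/w.sum(),(w*yy).sum()/w.sum()])
    return np.array(o)
D=onplane(cm,cen([(287,28),(313,30),(338,34),(284,54),(310,57),(335,60),(282,81),(307,83),(333,86),(280,106),(305,108),(329,111)],8),.04)[:,:2].reshape(4,3,2)
print("dot pitch",np.linalg.norm(np.diff(D,axis=0),axis=2).mean(),np.linalg.norm(np.diff(D,axis=1),axis=2).mean())
u=(D[0]-D[-1]).mean(0); u/=np.linalg.norm(u); pitch=np.linalg.norm(np.diff(D,axis=0),axis=2).mean()
# 5 rows; rows 2..5 from far end visible-> centre = 3rd row from the case side
c=D[1].mean(0); print("cassette",c.round(4),"yaw",round(math.degrees(math.atan2(-u[1],-u[0])),2))
S=onplane(cm,cen([(261,291),(265,349),(360,291),(358,349)],5),.048)[:,:2]; print("screws",S.round(4).tolist())
# inner lip edges: gradient per row
L=[];R=[]
for y in range(265,340,3):
    r=np.gradient(cv2.GaussianBlur(g[y:y+1],(5,1),0)[0]); L.append([275+np.argmin(r[275:295]),y]); R.append([328+np.argmax(r[328:345]),y])
for n,E in(("L",L),("R",R)):
    W=onplane(cm,E,.048)[:,:2]; vx,vy,x0,y0=cv2.fitLine(W.astype(np.float32),cv2.DIST_HUBER,0,.001,.001).ravel()
    print(n,x0,y0,math.degrees(math.atan2(-abs(vy),-vx*np.sign(vy))))
print("post",onplane(cm,[[383,241]],.059).round(4)); print("barend",onplane(cm,[[376,195]],.026).round(4))
print("mouthlip",onplane(cm,[[256,260],[283,260],[338,261],[366,261]],.048).round(4).tolist())
print("back",onplane(cm,[[261,374],[362,374]],.048).round(4).tolist())
E
python3 m2.py
```

```text
dot pitch 0.025058667067146892 0.025989573326090268
cassette [0.578  0.1625] yaw -102.87
screws [[0.4867, -0.0867], [0.4802, -0.1646], [0.6063, -0.0985], [0.5972, -0.1779]]
L 0.5121467 -0.11511346 -96.55212288152288
R 0.5788114 -0.122630745 -95.0801895760238
post [[ 0.6368 -0.0355  0.059 ]]
barend [[0.6369 0.0102 0.026 ]]
mouthlip [[0.4902, -0.0458, 0.048], [0.5214, -0.0494, 0.048], [0.5848, -0.0578, 0.048], [0.6172, -0.0615, 0.048]]
back [[0.4701, -0.2031, 0.048], [0.6005, -0.2177, 0.048]]
```

Emit:
servo_tool:
  delta_pos:
    - [43, -2.4, 0]
    - [43, -2.4, 0]
    - [43, -2.4, 0]
    - [43, -2.4, 0]
    - [43, -2.4, 0]
    - [43, -2.4, 0]
    - [0, 0, 42]
    - [0, 0, 42]
    - [0, 0, 42]
    - [0, 0, 42]
    - [0, 0, 42]
    - [0, 0, 42]
    - [0, 0, 25]
    - [0, 0, 15]
    - [0, 0, 0]
  turn:
    - [0, 0, 0]
    - [0, 0, 0]
    - [0, 0, 0]
    - [0, 0, 0]
    - [0, 0, 0]
    - [0, 0, 0]
    - [0, 0, 0]
    - [0, 0, 0]
    - [0, 0, 0]
    - [0, 0, 0]
    - [0, 0, 0]
    - [0, 0, 0]
    - [0, 0, 0]
    - [0, 0, 0]
    - [0, 0, 0]
  grip: [0.6, 0.6, 0.6, 0.6, 0.6, 0.6, 0.6, 0.6, 0.6, 0.6, 0.6, 0.6, 0.6, 0.6, 0.6]

```text
time_s: 4.4
eef_pos: [0.5878, 0.2807, 0.0098]
orientation: [0.746, 0.666, -0.001, -0.0]
wrist_force: [-0.5, -0.0, -0.1]
grip_width: 0.599
```

Emit:
servo_tool:
  delta_pos:
    - [-12, 0, 0]
    - [-12, 0, 0]
    - [-12, 0, 0]
    - [-12, 0, 0]
    - [-12, 0, 0]
    - [-12, 0, 0]
    - [-12, 0, 0]
    - [-12, 0, 0]
    - [-12, 0, 0]
    - [-12, 0, 0]
    - [-12, 0, 0]
    - [0, 0, 0]
  turn:
    - [0, 0, 0]
    - [0, 0, 0]
    - [0, 0, 0]
    - [0, 0, 0]
    - [0, 0, 0]
    - [0, 0, 0]
    - [0, 0, 0]
    - [0, 0, 0]
    - [0, 0, 0]
    - [0, 0, 0]
    - [0, 0, 0]
    - [0, 0, 0]
  grip: [0.6, 0.6, 0.6, 0.6, 0.6, 0.6, 0.6, 0.6, 0.6, 0.6, 0.6, 0.6]

```text
time_s: 5.6
eef_pos: [0.5742, 0.1474, 0.012]
orientation: [0.747, 0.665, 0.0, 0.0]
wrist_force: [0.2, -0.3, 0.3]
grip_width: 0.599
```

```bash
python3 - <<'E'
from h import *
w=snapshot("wrist");s=snapshot("scene");cv2.imwrite("pics/w2.png",w);cv2.imwrite("pics/s2.png",s)
o=np.zeros((600,800,3),np.uint8); o[:300,:400]=cv2.resize(w,(400,300)); o[:300,400:]=cv2.resize(snapshot("side")[180:330,220:420],(400,300)); o[300:,:533]=cv2.resize(s[160:310,240:373],(533,300)) if 0 else cv2.resize(s[160:310,220:486],(533,300))
cv2.imwrite("pics/c2.png",o)
E
```

```text
(no output)
```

View pics/c2.png

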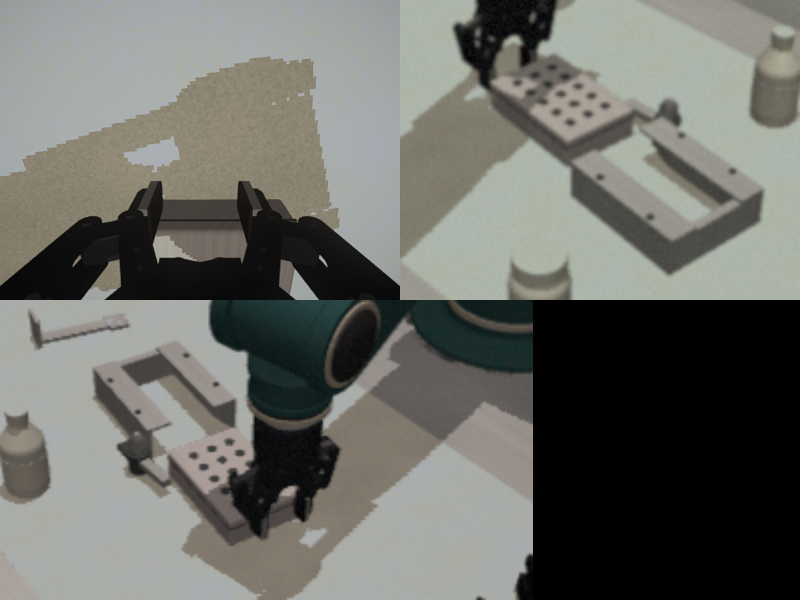

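Combined view: the cassette is squared against the fingers, front end just short of the mouth. I check lateral offset against the case within single views before entering.

```bash
cat > m3.py <<'E'
from h import *
import math
st=read_state(); q=st["orientation"]; ax=2*math.atan2(q[1],q[0]); b=np.array([math.cos(ax),math.sin(ax)]); l=np.array([b[1],-b[0]])
c=st["eef_pos"][:2]-.086*b
def cen(g,P,r):
    o=[];ok=[]
    for x,y in np.round(P).astype(int):
        for _ in range(3):
            w=g[y-r:y+r+1,x-r:x+r+1]; w=np.clip(np.percentile(w,75)-12-w,0,None); yy,xx=np.mgrid[y-r:y+r+1,x-r:x+r+1]
            if w.sum()<40: break
            px=((w*xx).sum()/w.sum(),(w*yy).sum()/w.sum()); x,y=int(round(px[0])),int(round(px[1]))
        if w.sum()>=40: o.append(px); ok.append(True)
        else: o.append((np.nan,np.nan))
    return np.array(o)
for n in("scene","side"):
    im=snapshot(n); cv2.imwrite(f"pics/{n}_m3.png",im); g=cv2.cvtColor(im,cv2.COLOR_BGR2GRAY).astype(float); cm=camera_model(n)
    G=np.array([c+i*.025*b+j*.026*l for i in(-2,-1,0,1,2) for j in(-1,0,1)])
    D=onplane(cm,cen(g,proj(cm,np.c_[G,np.full(15,.04)]),3),.04)[:,:2]
    e=D-G; print(n,"dot resid mm (along,lat) per row"); print(np.round(np.c_[e@b,e@l]*1e3,1).reshape(5,6))
    S0=np.array([[.4867,-.0867],[.4802,-.1646],[.6063,-.0985],[.5972,-.1779]])
    S=onplane(cm,cen(g,proj(cm,np.c_[S0,np.full(4,.048)]),3),.048)[:,:2]; print("screws",S.round(4).tolist()); m=S.mean(0); u=(S[0]-S[1]+S[2]-S[3]);v=(S[2]-S[0]+S[3]-S[1]); print("ctr",m.round(4),"axis along",math.degrees(math.atan2(u[1],u[0])),"across",math.degrees(math.atan2(v[1],v[0]))+90,"tool",math.degrees(ax))
    r=np.nanmedian(D-G,axis=0)+c; print("cassette",r.round(4),"lateral of cassette vs screws axis mm",((r-m)@l*1e3).round(1))
E
python3 m3.py
```

```text
scene dot resid mm (along,lat) per row
[[ -3.8  12.9  -3.8 -13.1  -3.7 -13. ]
 [  5.2 -10.9  -3.9 -13.   -4.  -13.2]
 [  nan   nan  11.3  -1.1   6.3  -7.7]
 [  nan   nan   nan   nan   nan   nan]
 [  nan   nan   nan   nan   nan   nan]]
screws [[0.4907, -0.0875], [0.4819, -0.1662], [0.6191, -0.0942], [0.6107, -0.1737]]
ctr [ 0.5506 -0.1304] axis along 83.82626570769254 across 86.84473909063294 tool 83.46490674822371
cassette [0.5525 0.0611] lateral of cassette vs screws axis mm -19.9
side dot resid mm (along,lat) per row
[[ -2.6  11.8  -1.7  -0.3  -2.3  11.7]
 [ -2.4  11.6  -1.8  -1.5  -2.3  -0.9]
 [ 10.2   9.8   2.  -13.   -1.5 -13.7]
 [ -8.5   2.7  -2.9  -2.8  -2.3  11.9]
 [  2.2  14.7  -2.4  11.9  -2.4 -14. ]]
screws [[0.4787, -0.0902], [0.4711, -0.1673], [0.607, -0.0986], [0.5975, -0.1781]]
ctr [ 0.5386 -0.1336] axis along 83.78457572642044 across 85.68588417441522 tool 83.46490674822371
cassette [0.5661 0.0611] lateral of cassette vs screws axis mm 5.1
```

```bash
cat > m4.py <<'E'
from h import *
import math
b=np.array([math.cos(math.radians(83.6)),math.sin(math.radians(83.6))]); l=np.array([b[1],-b[0]]); M=np.array([.553,-.053])
for n in("scene","side"):
    im=cv2.imread(f"pics/{n}_m3.png"); cm=camera_model(n)
    g=cv2.cvtColor(cv2.resize(im,None,fx=4,fy=4,interpolation=cv2.INTER_CUBIC),cv2.COLOR_BGR2GRAY)
    bh=cv2.morphologyEx(g,cv2.MORPH_BLACKHAT,cv2.getStructuringElement(cv2.MORPH_ELLIPSE,(31,31)))
    k,_,st,ce=cv2.connectedComponentsWithStats((bh>28).astype(np.uint8))
    for i in range(1,k):
        x,y,w,h,a=st[i]
        if 40<a<700 and .4<w/h<2.5 and a/(w*h)>.55:
            p=(ce[i]+.5)/4-.5
            for z in(.04,.048):
                X=onplane(cm,[p],z)[0,:2]-M
                f=(-X@b,X@l)
                if abs(f[1])<.075 and (-.2<f[0]<0 if z==.04 else 0<f[0]<.16): print(n,p.round(1),"case-frame mm x,y",np.round(np.array(f)*1e3,1),"z",z,"area",a)
E
python3 m4.py
```

```text
scene [312.6 187.2] case-frame mm x,y [120.3 -58.2] z 0.048 area 135
scene [281.9 193.2] case-frame mm x,y [138.6  28.7] z 0.048 area 151
scene [274.5 199.7] case-frame mm x,y [122.1  59.3] z 0.048 area 118
scene [327.2 201.7] case-frame mm x,y [ 41.3 -58.2] z 0.048 area 126
scene [288.3 215.4] case-frame mm x,y [41.7 59.6] z 0.048 area 130
scene [348.  219.8] case-frame mm x,y [-44.8 -69. ] z 0.04 area 234
scene [334.  230.5] case-frame mm x,y [-63. -15.] z 0.04 area 298
scene [325.3 233.9] case-frame mm x,y [-63.1  10.9] z 0.04 area 285
scene [339.2 236. ] case-frame mm x,y [-88.  -14.8] z 0.04 area 295
scene [316.2 237.3] case-frame mm x,y [-62.8  37.1] z 0.04 area 279
scene [330.4 239.5] case-frame mm x,y [-87.9  11. ] z 0.04 area 293
scene [343.4 241.4] case-frame mm x,y [-110.7  -12.7] z 0.04 area 148
scene [321.2 243. ] case-frame mm x,y [-87.7  37.3] z 0.04 area 297
scene [326.5 249. ] case-frame mm x,y [-113.    37.4] z 0.04 area 292
scene [331.7 254.9] case-frame mm x,y [-137.5   37.8] z 0.04 area 223
side [295.6 213.2] case-frame mm x,y [-164.8   36.5] z 0.04 area 153
side
[... 650 characters left out ...]
y [-89.5  10.2] z 0.04 area 299
side [322.1 232.4] case-frame mm x,y [-64.4  35.7] z 0.04 area 275
side [297.8 235.6] case-frame mm x,y [-89.4 -16.3] z 0.04 area 289
side [313.5 236.5] case-frame mm x,y [-64.3   9.9] z 0.04 area 300
side [357.5 239.4] case-frame mm x,y [14.3 73.9] z 0.048 area 452
side [304.7 240.7] case-frame mm x,y [-64.3 -16. ] z 0.04 area 301
side [360.2 247.3] case-frame mm x,y [39.3 58.6] z 0.048 area 170
side [342.8 259. ] case-frame mm x,y [46.5  0.6] z 0.048 area 62
side [385.7 265.2] case-frame mm x,y [119.4  58.2] z 0.048 area 167
side [319.7 268.1] case-frame mm x,y [ 39.  -58.4] z 0.048 area 198
side [344.8 287.9] case-frame mm x,y [119.2 -59.2] z 0.048 area 190
```

Case frame is confirmed: the screws sit symmetrically at y ±58.5 and x ~40/120. The cassette is square but sits +10 mm sideways (case y) after being squared up. I correct this with a flat sideways push before entering.

Emit:
servo_tool:
  delta_pos:
    - [10, 0, 0]
    - [0, 0, -40]
    - [0, 0, -40]
    - [0, 0, -20]
    - [-29, 30.4, 0]
    - [-29, 30.4, 0]
    - [-29, 30.4, 0]
    - [0, 0, 0]
    - [0, 0, 0]
    - [0, 0, 0]
    - [0, 0, 0]
    - [0, 0, 0]
    - [0, 0, 0]
    - [0, 0, 0]
    - [0, 0, 0]
    - [0, 0, 0]
    - [0, 0, 0]
    - [0, 0, 0]
    - [0, 0, 0]
  turn:
    - [0, 0, 0]
    - [0, 0, 0]
    - [0, 0, 0]
    - [0, 0, 0]
    - [0, 0, 0]
    - [0, 0, 0]
    - [0, 0, 0]
    - [0, 0, 0.1428]
    - [0, 0, 0.1428]
    - [0, 0, 0.1428]
    - [0, 0, 0.1428]
    - [0, 0, 0.1428]
    - [0, 0, 0.1428]
    - [0, 0, 0.1428]
    - [0, 0, 0.1428]
    - [0, 0, 0.1428]
    - [0, 0, 0.1428]
    - [0, 0, 0.1428]
    - [0, 0, 0]
  grip: [0.6, 0.6, 0.6, 0.6, 0.6, 0.6, 0.6, 0.6, 0.6, 0.6, 0.6, 0.6, 0.6, 0.6, 0.6, 0.6, 0.6, 0.6, 0.6]

```text
time_s: 7.75
eef_pos: [0.6561, 0.0631, 0.1111]
orientation: [0.998, -0.058, -0.0, -0.0]
wrist_force: [-0.8, 0.5, 0.0]
grip_width: 0.597
```

```bash
cat > p.py <<'E'
from h import *
import math
b=np.array([math.cos(math.radians(83.6)),math.sin(math.radians(83.6))]); l=np.array([b[1],-b[0]]); M=np.array([.553,-.053])
def pose():
    s=read_state(); X=s["eef_pos"][:2]-M; q=s["orientation"]
    print("t",round(s["time_s"],2),"TCP case mm",np.round([-X@b*1e3,X@l*1e3,s["eef_pos"][2]*1e3],1),"toolx deg",round(math.degrees(2*math.atan2(q[1],q[0])),2),"F",np.round(s["wrist_force"],1),"grip",round(s["grip_width"],3),"q",np.round(s["qpos"],2))
if __name__=="__main__": pose()
E
python3 p.py
```

```text
t 7.75 TCP case mm [-126.9   89.5  111.1] toolx deg -6.62 F [-0.8  0.5  0. ] grip 0.597 q [0.06 0.14 1.61 0.   1.39 1.74]
```

Emit:
servo_tool:
  delta_pos:
    - [0, 0, 40]
    - [0, 0, 35]
    - [0, 0, 23]
    - [0, 0, 0]
    - [-6, 0, 0]
    - [-5, 0, 0]
    - [-5, 0, 0]
    - [-4, 0, 0]
    - [-4, 0, 0]
    - [-3, 0, 0]
    - [0, 0, 0]
    - [12, 0, 0]
    - [0, 0, -40]
    - [0, 0, -40]
    - [0, 0, -20]
    - [0, 0, 0]
  turn:
    - [0, 0, 0]
    - [0, 0, 0]
    - [0, 0, 0]
    - [0, 0, 0]
    - [0, 0, 0]
    - [0, 0, 0]
    - [0, 0, 0]
    - [0, 0, 0]
    - [0, 0, 0]
    - [0, 0, 0]
    - [0, 0, 0]
    - [0, 0, 0]
    - [0, 0, 0]
    - [0, 0, 0]
    - [0, 0, 0]
    - [0, 0, 0]
  grip: [0.6, 0.6, 0.6, 0.6, 0.6, 0.6, 0.6, 0.6, 0.6, 0.6, 0.6, 0.6, 0.6, 0.6, 0.6, 0.6]

```text
time_s: 9.35
eef_pos: [0.6429, 0.0639, 0.1169]
orientation: [0.998, -0.057, 0.002, -0.0]
wrist_force: [0.7, 1.3, -0.2]
grip_width: 0.6
```

```bash
cat > d.py <<'E'
from p import *
pose()
for n in("scene","side"):
    im=snapshot(n); cv2.imwrite(f"pics/{n}_m3.png",im)
E
python3 d.py; python3 m4.py | grep "z 0.04 "
```

```text
t 9.35 TCP case mm [-126.2   76.3  116.9] toolx deg -6.5 F [ 0.7  1.3 -0.2] grip 0.6 q [0.06 0.1  1.64 0.   1.39 1.74]
scene [336.9 229.2] case-frame mm x,y [-62.6 -24.1] z 0.04 area 216
scene [342.2 234.8] case-frame mm x,y [-87.8 -23.9] z 0.04 area 212
scene [333.4 238.3] case-frame mm x,y [-87.9   2.2] z 0.04 area 213
scene [347.6 240.4] case-frame mm x,y [-112.7  -23.8] z 0.04 area 224
scene [324.4 241.8] case-frame mm x,y [-87.9  28.3] z 0.04 area 205
scene [338.7 244. ] case-frame mm x,y [-112.6    2.4] z 0.04 area 214
scene [353.3 246.1] case-frame mm x,y [-137.6  -23.9] z 0.04 area 212
scene [329.6 247.7] case-frame mm x,y [-112.9   28.8] z 0.04 area 248
scene [344.2 249.8] case-frame mm x,y [-137.6    2.3] z 0.04 area 241
scene [359.1 252.1] case-frame mm x,y [-163.1  -23.9] z 0.04 area 235
scene [334.9 253.7] case-frame mm x,y [-137.9   28.9] z 0.04 area 269
scene [350.  255.9] case-frame mm x,y [-162.9    2.2] z 0.04 area 254
scene [371.2 257.5] case-frame mm x,y [-193.5  -37.8] z 0.04 area 280
scene [340.7 259.7] case-frame mm x,y [-162.5   28.3] z 0.04 area 280
side [284
[... 311 characters left out ...]
   26.3] z 0.04 area 122
side [281.6 227.1] case-frame mm x,y [-139.2  -25.3] z 0.04 area 183
side [297.  227.9] case-frame mm x,y [-114.5    1.1] z 0.04 area 179
side [311.9 229.3] case-frame mm x,y [-88.4  25.1] z 0.04 area 144
side [288.1 232. ] case-frame mm x,y [-114.2  -25.2] z 0.04 area 191
side [322.  233.5] case-frame mm x,y [-61.   32.8] z 0.04 area 537
side [303.8 232.8] case-frame mm x,y [-89.4   1.4] z 0.04 area 197
side [294.8 237. ] case-frame mm x,y [-89.4 -24.8] z 0.04 area 194
side [310.5 238. ] case-frame mm x,y [-64.3   0.9] z 0.04 area 202
side [332.3 239.1] case-frame mm x,y [-30.   37.3] z 0.04 area 230
side [301.4 242.2] case-frame mm x,y [-64.3 -25.4] z 0.04 area 193
```

Emit:
servo_tool:
  delta_pos:
    - [-25, -32, 0]
    - [-25, -32, 0]
    - [-25, -32, 0]
    - [0, 0, 0]
    - [0, 0, 0]
    - [0, 0, 0]
    - [0, 0, 0]
    - [0, 0, 0]
    - [0, 0, 0]
    - [0, 0, 0]
    - [0, 0, 0]
    - [0, 0, 0]
    - [0, 0, 0]
    - [0, 0, 0]
    - [0, 0, 40]
    - [0, 0, 40]
    - [0, 0, 24]
    - [0, 0, 0]
  turn:
    - [0, 0, 0]
    - [0, 0, 0]
    - [0, 0, 0]
    - [0, 0, -0.1428]
    - [0, 0, -0.1428]
    - [0, 0, -0.1428]
    - [0, 0, -0.1428]
    - [0, 0, -0.1428]
    - [0, 0, -0.1428]
    - [0, 0, -0.1428]
    - [0, 0, -0.1428]
    - [0, 0, -0.1428]
    - [0, 0, -0.1428]
    - [0, 0, -0.1428]
    - [0, 0, 0]
    - [0, 0, 0]
    - [0, 0, 0]
    - [0, 0, 0]
  grip: [0.6, 0.6, 0.6, 0.6, 0.6, 0.6, 0.6, 0.6, 0.6, 0.6, 0.6, 0.6, 0.6, 0.6, 0.6, 0.6, 0.6, 0.6]

```text
time_s: 11.25
eef_pos: [0.5748, 0.1671, 0.004]
orientation: [0.746, 0.666, -0.004, -0.002]
wrist_force: [-0.0, -0.6, -0.2]
grip_width: 0.601
```

Emit:
servo_tool:
  delta_pos:
    - [-14, 0, 0]
    - [-14, 0, 0]
    - [-14, 0, 0]
    - [-14, 0, 0]
    - [-14, 0, 0]
    - [-14, 0, 0]
    - [-14, 0, 0]
    - [-14, 0, 0]
    - [-10, 0, 0]
    - [-10, 0, 0]
    - [-10, 0, 0]
  turn:
    - [0, 0, 0]
    - [0, 0, 0]
    - [0, 0, 0]
    - [0, 0, 0]
    - [0, 0, 0]
    - [0, 0, 0]
    - [0, 0, 0]
    - [0, 0, 0]
    - [0, 0, 0]
    - [0, 0, 0]
    - [0, 0, 0]
  grip: [0.6, 0.6, 0.6, 0.6, 0.6, 0.6, 0.6, 0.6, 0.6, 0.6, 0.6]

```text
time_s: 12.35
eef_pos: [0.5617, 0.0258, 0.0103]
orientation: [0.746, 0.666, 0.001, 0.0]
wrist_force: [0.1, 6.0, 4.5]
grip_width: 0.596
```

```bash
python3 p.py
```

```text
t 12.35 TCP case mm [-79.3  -0.2  10.3] toolx deg 83.47 F [0.1 6.  4.5] grip 0.596 q [0.   0.02 1.91 0.   1.2  0.11]
```

Emit:
servo_tool:
  delta_pos:
    - [-7, 0, 0]
    - [-7, 0, 0]
    - [-7, 0, 0]
    - [-7, 0, 0]
    - [-7, 0, 0]
    - [-7, 0, 0]
    - [-7, 0, 0]
    - [-4, 0, 0]
    - [-3, 0, 0]
    - [0, 0, 0]
  turn:
    - [0, 0, 0]
    - [0, 0, 0]
    - [0, 0, 0]
    - [0, 0, 0]
    - [0, 0, 0]
    - [0, 0, 0]
    - [0, 0, 0]
    - [0, 0, 0]
    - [0, 0, 0]
    - [0, 0, 0]
  grip: [0.6, 0.6, 0.6, 0.6, 0.6, 0.6, 0.6, 0.6, 0.6, 0.6]

```text
time_s: 13.35
eef_pos: [0.5549, -0.0297, 0.0097]
orientation: [0.746, 0.666, 0.0, 0.0]
wrist_force: [-0.5, -0.5, -1.0]
grip_width: 0.6
```

```bash
python3 p.py
```

```text
t 13.35 TCP case mm [-23.4  -0.7   9.7] toolx deg 83.46 F [-0.5 -0.5 -1. ] grip 0.6 q [-0.1   0.01  1.93 -0.    1.2   0.02]
```

Emit:
servo_tool:
  delta_pos:
    - [-2, 0, 0]
    - [-2, 0, 0]
    - [-2, 0, 0]
    - [-2, 0, 0]
    - [-1, 0, 0]
    - [-1, 0, 0]
  turn:
    - [0, 0, 0]
    - [0, 0, 0]
    - [0, 0, 0]
    - [0, 0, 0]
    - [0, 0, 0]
    - [0, 0, 0]
  grip: [0.6, 0.6, 0.6, 0.6, 0.6, 0.6]

```text
time_s: 13.95
eef_pos: [0.554, -0.0388, 0.0096]
orientation: [0.746, 0.666, 0.0, -0.0]
wrist_force: [0.6, 6.2, 3.4]
grip_width: 0.601
```

Emit:
servo_tool:
  delta_pos:
    - [-1, 0, 0]
    - [0, 0, 0]
  turn:
    - [0, 0, 0]
    - [0, 0, 0]
  grip: [0.6, 0.6]

```text
time_s: 14.15
eef_pos: [0.5538, -0.0399, 0.0095]
orientation: [0.746, 0.666, 0.0, 0.0]
wrist_force: [1.2, 4.3, 3.3]
grip_width: 0.599
```

```bash
python3 d.py; sed 's/if abs(f\[1\])<.075 and (.*): print/if abs(f[1])<.04 and z==.04 and -.02<f[0]<.15: print/' m4.py > m5.py; python3 m5.py
```

```text
t 14.15 TCP case mm [-13.1  -0.6   9.5] toolx deg 83.5 F [1.2 4.3 3.3] grip 0.599 q [-0.12  0.01  1.93  0.    1.2  -0.  ]
scene [301.  192.5] case-frame mm x,y [124.6 -23.3] z 0.04 area 181
scene [293.2 195.2] case-frame mm x,y [124.3   1.3] z 0.04 area 218
scene [285.3 197.8] case-frame mm x,y [124.9  25.6] z 0.04 area 128
scene [297.3 199.9] case-frame mm x,y [99.6  1.9] z 0.04 area 234
scene [289.8 202.6] case-frame mm x,y [98.9 25.4] z 0.04 area 134
scene [293.9 204.4] case-frame mm x,y [86.3 19.6] z 0.04 area 221
scene [304. 210.] case-frame mm x,y [50.4  8.6] z 0.04 area 44
side [344.3 251.9] case-frame mm x,y [22.4 27. ] z 0.04 area 216
side [335.6 256.6] case-frame mm x,y [23.1  0.6] z 0.04 area 236
side [352.  257.5] case-frame mm x,y [47.7 26.9] z 0.04 area 225
side [343.  261.9] case-frame mm x,y [47.   1.2] z 0.04 area 199
side [350.8 267.9] case-frame mm x,y [72.7  0.5] z 0.04 area 342
side [342.5 272.4] case-frame mm x,y [ 72.7 -23.2] z 0.04 area 189
side [358.9 273.8] case-frame mm x,y [97.8  0.6] z 0.04 area 361
side [350.4 278.4] case-frame mm x,y [ 97.7 -23.4] z 0.04 area 189
side [367.  279.9] case-frame mm x,y [122.9   0.4] z 0.04 area 370
side [358.5 284.7] case-frame mm x,y [122.8 -23.7] z 0.04 area 195
```

Cassette reads x ≈ 73–74 (home 74), y ≈ +1. I press until the stop is felt.

Emit:
servo_tool:
  delta_pos:
    - [-1, 0, 0]
    - [-0.5, 0, 0]
  turn:
    - [0, 0, 0]
    - [0, 0, 0]
  grip: [0.6, 0.6]

```text
time_s: 14.45
eef_pos: [0.5538, -0.0405, 0.0095]
orientation: [0.746, 0.666, 0.001, -0.0]
wrist_force: [2.4, 15.7, 4.3]
grip_width: 0.597
```

```bash
python3 p.py
```

```text
t 14.45 TCP case mm [-12.5  -0.6   9.5] toolx deg 83.5 F [ 2.4 15.7  4.3] grip 0.597 q [-0.12  0.01  1.93  0.    1.2  -0.01]
```

Back stop felt (15.7 N at the expected depth). I retract and look at the handle from above.

Emit:
servo_tool:
  delta_pos:
    - [15, 0, 0]
    - [0, 0, -40]
    - [0, 0, -45]
    - [0, 0, -45]
    - [0, 0, -45]
    - [0, 0, -45]
    - [41.5, -9, 0]
    - [41.5, -9, 0]
    - [41.5, -9, 0]
    - [41.5, -9, 0]
    - [41.5, -9, 0]
    - [41.5, -9, 0]
    - [41.5, -9, 0]
    - [41.5, -9, 0]
    - [41.5, -9, 0]
    - [41.5, -9, 0]
    - [41.5, -9, 0]
    - [0, 0, 0]
    - [0, 0, 0]
  turn:
    - [0, 0, 0]
    - [0, 0, 0]
    - [0, 0, 0]
    - [0, 0, 0]
    - [0, 0, 0]
    - [0, 0, 0]
    - [0, 0, 0]
    - [0, 0, 0]
    - [0, 0, 0]
    - [0, 0, 0]
    - [0, 0, 0]
    - [0, 0, 0]
    - [0, 0, 0]
    - [0, 0, 0]
    - [0, 0, 0]
    - [0, 0, 0]
    - [0, 0, 0]
    - [0, 0, 0]
    - [0, 0, 0]
  grip: [0.6, 0.6, 0.6, 0.6, 0.6, 0.6, 0.6, 0.6, 0.6, 0.6, 0.6, 0.6, 0.6, 0.6, 0.6, 0.6, 0.6, 0.6, 0.6]

```text
time_s: 16.35
eef_pos: [0.508, 0.4391, 0.2284]
orientation: [0.746, 0.666, -0.001, 0.0]
wrist_force: [0.1, -0.1, 0.1]
grip_width: 0.6
```

```bash
python3 - <<'E'
from h import *
import json
cm=camera_model("wrist"); im=snapshot("wrist"); cv2.imwrite("pics/w3.png",im)
json.dump({k:np.array(v).tolist() for k,v in cm.items() if k in("intrinsics","dist_coeffs","R","t")},open("w3.json","w"))
print(read_state()["eef_pos"])
for n in("scene","side"): cv2.imwrite(f"pics/{n}_m3.png",snapshot(n))
E
python3 m5.py
```

```text
[0.50837762 0.43823178 0.22878631]
scene [293.  195.1] case-frame mm x,y [125.2   1.5] z 0.04 area 213
scene [285.4 197.8] case-frame mm x,y [124.8  25.5] z 0.04 area 132
scene [297.4 199.8] case-frame mm x,y [99.8  1.5] z 0.04 area 222
scene [289.8 202.4] case-frame mm x,y [99.8 25.1] z 0.04 area 118
scene [301.7 204.5] case-frame mm x,y [74.9  2. ] z 0.04 area 205
scene [294.  207.2] case-frame mm x,y [74.9 25.5] z 0.04 area 140
scene [306.3 209.4] case-frame mm x,y [49.8  2. ] z 0.04 area 213
scene [298.4 212. ] case-frame mm x,y [50.2 25.5] z 0.04 area 124
scene [311.  214.2] case-frame mm x,y [25.1  1.6] z 0.04 area 251
scene [302.9 217.2] case-frame mm x,y [25.  25.9] z 0.04 area 141
side [335.7 256.6] case-frame mm x,y [23.4  0.9] z 0.04 area 292
side [327.3 260.9] case-frame mm x,y [ 23.2 -23.2] z 0.04 area 147
side [343.2 262.4] case-frame mm x,y [48.5  0.4] z 0.04 area 313
side [334.9 266.6] case-frame mm x,y [ 48.2 -23.3] z 0.04 area 173
side [350.9 268. ] case-frame mm x,y [73.1  0.5] z 0.04 area 300
side [342.5 272.5] case-frame mm x,y [ 73.1 -23.6] z 0.04 area 169
side [358.9 273.9] case-frame mm x,y [98.1  0.4] z 0.04 area 327
side [350.5 278.5] case-frame mm x,y [ 98.1 -23.5] z 0.04 area 170
side [367.1 280. ] case-frame mm x,y [123.2   0.4] z 0.04 area 314
side [358.7 284.7] case-frame mm x,y [123.1 -23.5] z 0.04 area 175
```

View pics/w3.png

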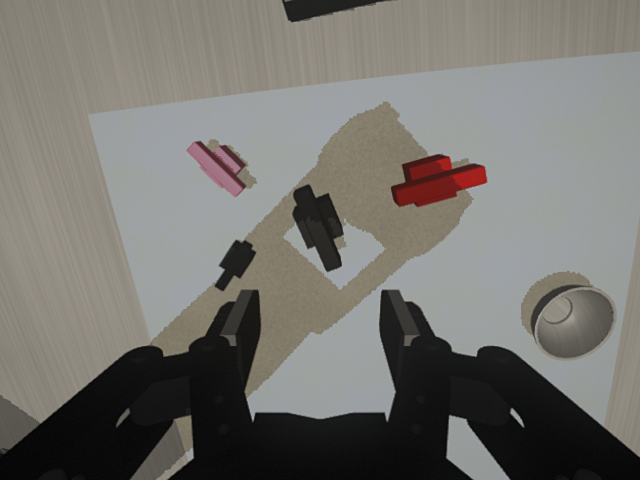

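Wrist view: large black T handle at (318,228), bar running (303,188)→(334,268); small black (236,265), pink (217,167) and red (438,185) all stay clear.

```bash
python3 - <<'E'
from h import *
import json,math
cm=json.load(open("w3.json")); im=cv2.imread("pics/w3.png"); g=cv2.cvtColor(im,cv2.COLOR_BGR2GRAY)
x0,y0,x1,y1=280,175,360,280
c=cv2.resize(g[y0:y1,x0:x1],None,fx=7,fy=5.7) if 0 else cv2.resize(im[y0:y1,x0:x1],None,fx=5.6,fy=5.6,interpolation=cv2.INTER_CUBIC)
cv2.imwrite("pics/h3.png",np.clip(c.astype(float)*2,0,255).astype(np.uint8))
print(g[195:265:8,290:350:3])
E
```

```text
[[127  62  33  33  34  33  33  28  64 127 112  40  23  73 129 126 123 125
  125 130]
 [126 127  72  33  33  33  32  33  31  28  29  33  32  31  60 126 126 126
  122 125]
 [128  54  29  31  31  31  32  33  31  31  27  32  30  32  30  35 128 126
  123 126]
 [124 122  31  30  32  31  44  31  32  30  30  27  31  46  44  38  29 128
  161 122]
 [122 162 164  40  44  45  41  43  43  43  44  42  26  29  39  43  43  34
  164 162]
 [160 161 160 164  53  43  44  37  43  42  42  43  43  26  31  32  40  66
  162 161]
 [125 161 161 160 162  94  42  43  33  41  41  40  42  42  26 121 124 122
  122 162]
 [123 125 125 157 160 161 162 162 162  90  40  39  41  42  41  28 136 161
  161 160]
 [128 125 124 129 126 126 159 160 161 162 135  38  40  40  40  39  30 162
  162 161]]
```

View pics/h3.png

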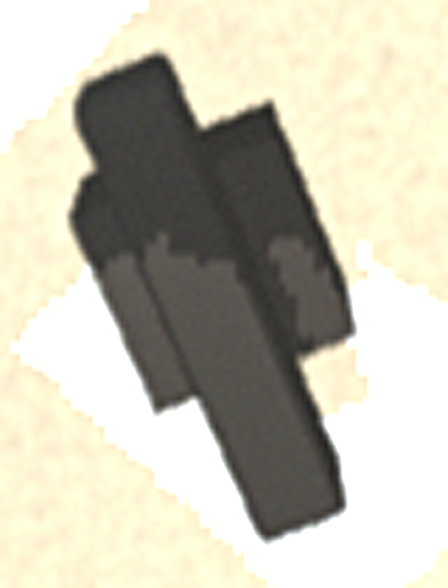

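```bash
python3 - <<'E'
from h import *
import json,math
cm=json.load(open("w3.json"))
f=lambda P:(np.array(P,float)+.5)/5.6-.5+np.array([280,175])
B=onplane(cm,f([[85,85],[160,55],[335,511],[265,538]]),.058)[:,:2]
print("bar",B.round(4).tolist(),"sides",np.linalg.norm(B-np.roll(B,-1,0),axis=1).round(4),"ctr",B.mean(0).round(4))
for i,j in((0,3),(1,2)): d=B[j]-B[i]; print(math.degrees(math.atan2(d[1],d[0])))
H=onplane(cm,f([[272,103],[350,328],[157,410]]),.034)[:,:2]; print("hub",H.round(4).tolist(),np.linalg.norm(np.diff(H,axis=0),axis=1),"ctr",((H[0]+H[2])/2).round(4)); d=H[1]-H[0]; print(math.degrees(math.atan2(d[1],d[0])))
cs=camera_model("scene"); print("scene chk proj", proj(cs,[[*B.mean(0),.058]]))
for n,p in(("red",[438,180]),("small",[236,265]),("pink",[217,167])): print(n,onplane(cm,[p],.03).round(3))
E
```

```text
bar [[0.4873, 0.4618], [0.4993, 0.4652], [0.5189, 0.3874], [0.507, 0.3839]] sides [0.0125 0.0802 0.0124 0.0804] ctr [0.5031 0.4246]
-75.8069479724313
-75.85491860752134
hub [[0.5157, 0.4514], [0.5249, 0.411], [0.4902, 0.3999]] [0.04139159 0.03648757] ctr [0.5029 0.4256]
-77.0358945095587
scene chk proj [[476.90295319 319.45063562]]
red [[0.619 0.452 0.03 ]]
small [[0.416 0.388 0.03 ]]
pink [[0.416 0.486 0.03 ]]
```

Emit:
servo_tool:
  delta_pos:
    - [-13.7, -3.8, 0]
    - [0, 0, 0]
    - [0, 0, 0]
    - [0, 0, 0]
    - [0, 0, 40]
    - [0, 0, 40]
    - [0, 0, 40]
    - [0, 0, 35]
    - [0, 0, 20]
    - [0, 0, 10]
    - [0, 0, 6]
    - [0, 0, 0]
    - [0, 0, 0]
  turn:
    - [0, 0, 0]
    - [0, 0, -0.12]
    - [0, 0, -0.12]
    - [0, 0, -0.12]
    - [0, 0, 0]
    - [0, 0, 0]
    - [0, 0, 0]
    - [0, 0, 0]
    - [0, 0, 0]
    - [0, 0, 0]
    - [0, 0, 0]
    - [0, 0, 0]
    - [0, 0, 0]
  grip: [0.55, 0.55, 0.55, 0.55, 0.55, 0.55, 0.55, 0.55, 0.55, 0.55, 0.55, 0.55, 0.55]

```text
time_s: 17.8
eef_pos: [0.5038, 0.4253, 0.0397]
orientation: [0.615, 0.789, 0.001, 0.0]
wrist_force: [-0.3, -0.1, -0.2]
grip_width: 0.55
```

Emit:
servo_tool:
  delta_pos:
    - [0, 0, 0]
    - [0, 0, 0]
    - [0, 0, 0]
    - [0, 0, 0]
    - [0, 0, 0]
    - [0, 0, 0]
    - [0, 0, 0]
  turn:
    - [0, 0, 0]
    - [0, 0, 0]
    - [0, 0, 0]
    - [0, 0, 0]
    - [0, 0, 0]
    - [0, 0, 0]
    - [0, 0, 0]
  grip: [0.4, 0.3, 0.2, 0.1, 0.1, 0.1, 0.1]
  newtons: 60

```text
time_s: 18.5
eef_pos: [0.5035, 0.4254, 0.0389]
orientation: [0.615, 0.789, 0.0, 0.0]
wrist_force: [-0.3, 0.3, 6.5]
grip_width: 0.17
```

```bash
python3 p.py
```

```text
t 18.5 TCP case mm [-469.9 -102.5   38.9] toolx deg 104.13 F [-0.3  0.3  6.5] grip 0.17 q [0.66 0.2  1.67 0.   1.27 0.42]
```

Emit:
servo_tool:
  delta_pos:
    - [0, 0, -15]
    - [0, 0, -30]
    - [0, 0, -40]
    - [0, 0, -40]
    - [0, 0, 0]
  turn:
    - [0, 0, 0]
    - [0, 0, 0]
    - [0, 0, 0]
    - [0, 0, 0]
    - [0, 0, 0]
  grip: [0.1, 0.1, 0.1, 0.1, 0.1]

```text
time_s: 19.0
eef_pos: [0.5047, 0.4263, 0.1707]
orientation: [0.615, 0.789, 0.004, 0.001]
wrist_force: [0.5, 0.7, -0.5]
grip_width: 0.171
```

```bash
python3 - <<'E'
from p import *
import json
pose()
P=M+.010*b+.086*l; print(P)
o=np.zeros((600,800,3),np.uint8)
X=[[*P,.031],[*P,.059],[*(P+.062*b),.026]]
for k,(f,cm) in enumerate([("pics/w1.png",json.load(open("w1.json"))),("pics/scene_m3.png",camera_model("scene")),("pics/side_m3.png",camera_model("side"))]):
    im=cv2.imread(f); q=proj(cm,X); print(f,q.round(1).tolist()); x,y=np.round(q[1]).astype(int); r=25
    c=cv2.resize(im[y-r:y+r,x-r:x+r],(266,266),interpolation=cv2.INTER_CUBIC); s=266/50; c2=c.copy()
    for p in q: cv2.drawMarker(c2,tuple(int(v) for v in ((p-[x-r,y-r]+.5)*s)),(0,0,255),cv2.MARKER_CROSS,10,1)
    o[:266,266*k:266*k+266]=c; o[266:532,266*k:266*k+266]=c2
cv2.imwrite("pics/post.png",np.clip(o.astype(float)*1.5,0,255).astype(np.uint8))
E
```

```text
t 19.0 TCP case mm [-471.  -101.4  170.7] toolx deg 104.12 F [ 0.5  0.7 -0.5] grip 0.171 q [ 0.66  0.1   1.56 -0.    1.48  0.42]
[ 0.63957873 -0.05264865]
pics/w1.png [[382.4, 247.1], [386.4, 255.1], [384.3, 195.2]]
pics/scene_m3.png [[289.0, 234.9], [288.4, 226.3], [300.9, 250.4]]
pics/side_m3.png [[353.7, 238.5], [354.4, 228.6], [336.0, 228.0]]
```

View pics/post.png

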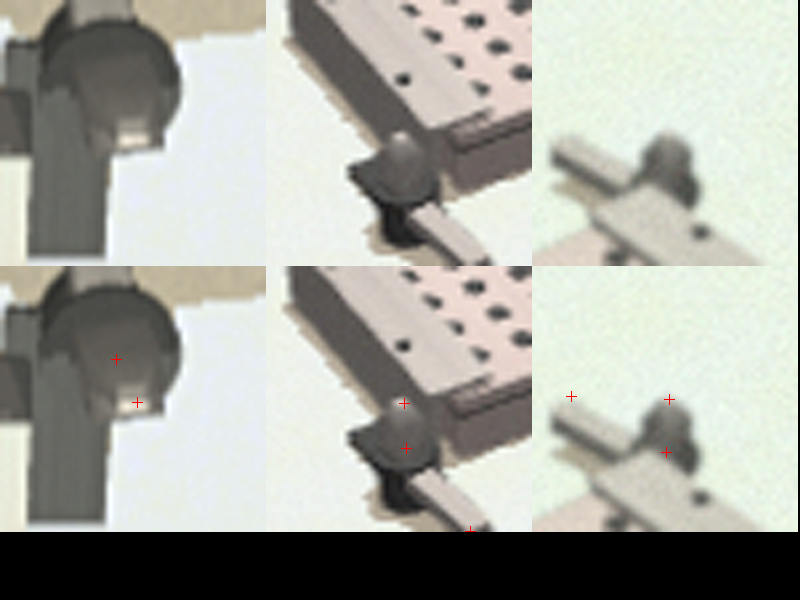

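The prediction of the post matches the spindle tip in all three views within ~1.5 mm. The latch bar currently stands ~9° CCW of straight out, so I bring the handle over it with the bar direction at ~92.5°.

Emit:
servo_tool:
  delta_pos:
    - [-41.4, 1.15, 0]
    - [-41.4, 1.15, 0]
    - [-41.4, 1.15, 0]
    - [-41.4, 1.15, 0]
    - [-41.4, 1.15, 0]
    - [-41.4, 1.15, 0]
    - [-41.4, 1.15, 0]
    - [-41.4, 1.15, 0]
    - [-41.4, 1.15, 0]
    - [-41.4, 1.15, 0]
    - [-41.4, 1.15, 0]
    - [-41.4, 1.15, 0]
    - [0, 0, 10]
    - [0, 0, 10]
    - [0, 0, 0]
    - [0, 0, 0]
  turn:
    - [0, 0, 0]
    - [0, 0, 0]
    - [0, 0, 0]
    - [0, 0, 0]
    - [0, 0, 0]
    - [0, 0, 0]
    - [0, 0, 0]
    - [0, 0, 0]
    - [0, 0, 0]
    - [0, 0, 0]
    - [0, 0, 0]
    - [0, 0, 0]
    - [0, 0, 0.1]
    - [0, 0, 0.1]
    - [0, 0, 0]
    - [0, 0, 0]
  grip: [0.1, 0.1, 0.1, 0.1, 0.1, 0.1, 0.1, 0.1, 0.1, 0.1, 0.1, 0.1, 0.1, 0.1, 0.1, 0.1]

```text
time_s: 20.6
eef_pos: [0.6378, -0.0532, 0.1435]
orientation: [0.689, 0.724, -0.0, -0.0]
wrist_force: [-0.2, 0.8, -1.3]
grip_width: 0.169
```

```bash
python3 - <<'E'
from p import *
pose(); print(read_state()["eef_pos"])
o=np.zeros((600,800,3),np.uint8); e=read_state()["eef_pos"]; P=[.639,-.052]
for k,n in enumerate(("scene","side")):
    im=snapshot(n); cv2.imwrite(f"pics/{n}_5.png",im); cm=camera_model(n)
    q=proj(cm,[[*P,.059],[e[0],e[1],e[2]-.0389],[*P,.031]]); print(n,q.round(1).tolist()); x,y=np.round(q[1]).astype(int)
    c=cv2.resize(im[y-30:y+40,x-35:x+35],(400,400),interpolation=cv2.INTER_CUBIC); s=400/70
    for p in q: cv2.drawMarker(c,tuple(int(v) for v in ((p-[x-35,y-30]+.5)*s)),(0,0,255),cv2.MARKER_CROSS,8,1)
    o[:400,400*k:400*k+400]=c
cv2.imwrite("pics/over.png",np.clip(o.astype(float)*1.6,0,255).astype(np.uint8)[:400])
E
```

```text
t 20.6 TCP case mm [ -9.3  84.2 143.5] toolx deg 92.84 F [-0.2  0.8 -1.3] grip 0.169 q [-0.12  0.08  1.63 -0.    1.44 -0.17]
[ 0.63776053 -0.05315429  0.14350079]
scene [[288.8, 226.3], [288.0, 211.4], [289.3, 234.9]]
side [[354.0, 228.6], [355.2, 212.5], [353.4, 238.5]]
```

View pics/over.png

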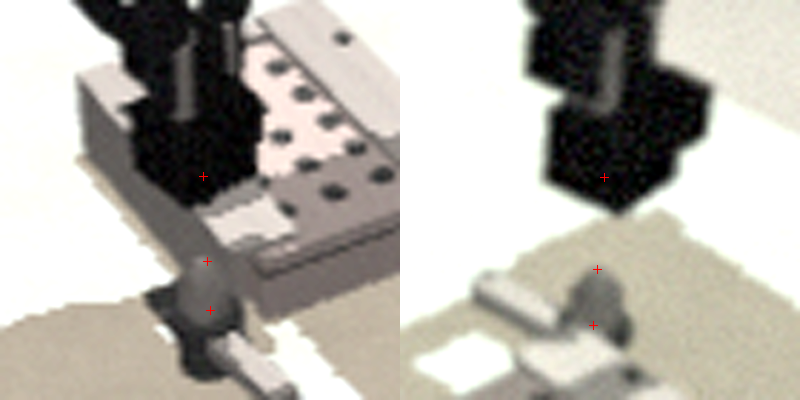

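Spindle tip and hub underside line up within ~2 mm in both views (scene hub centre (198,175), tip (205,255); side hub (611,176), tip (597,270)). I apply a small correction, then go down watching the force.

Emit:
servo_tool:
  delta_pos:
    - [1.9, 0.6, 0]
    - [0, 0, 20]
    - [0, 0, 15]
    - [0, 0, 8]
    - [0, 0, 5]
    - [0, 0, 3]
    - [0, 0, 3]
    - [0, 0, 2]
    - [0, 0, 2]
  turn:
    - [0, 0, 0]
    - [0, 0, 0]
    - [0, 0, 0]
    - [0, 0, 0]
    - [0, 0, 0]
    - [0, 0, 0]
    - [0, 0, 0]
    - [0, 0, 0]
    - [0, 0, 0]
  grip: [0.1, 0.1, 0.1, 0.1, 0.1, 0.1, 0.1, 0.1, 0.1]

```text
time_s: 21.6
eef_pos: [0.6387, -0.0509, 0.0857]
orientation: [0.69, 0.723, 0.001, 0.0]
wrist_force: [0.2, 4.9, 1.8]
grip_width: 0.17
```

```bash
python3 p.py
```

```text
t 21.6 TCP case mm [-11.7  84.9  85.7] toolx deg 92.67 F [0.2 4.9 1.8] grip 0.17 q [-0.12  0.12  1.68  0.    1.34 -0.17]
```

Emit:
servo_tool:
  delta_pos:
    - [0.7, 0, 0]
    - [0, 0, 3]
    - [0, 0, 3]
    - [0, 0, 3]
    - [0, 0, 2]
  turn:
    - [0, 0, 0]
    - [0, 0, 0]
    - [0, 0, 0]
    - [0, 0, 0]
    - [0, 0, 0]
  grip: [0.1, 0.1, 0.1, 0.1, 0.1]

```text
time_s: 22.1
eef_pos: [0.6386, -0.0505, 0.0742]
orientation: [0.69, 0.723, 0.0, 0.0]
wrist_force: [2.9, 3.7, 2.2]
grip_width: 0.174
```

```bash
python3 p.py
```

```text
t 22.1 TCP case mm [-12.   84.8  74.2] toolx deg 92.66 F [2.9 3.7 2.2] grip 0.174 q [-0.12  0.13  1.69  0.    1.32 -0.17]
```

Underside is ~4 mm above the shoulder. I take the last bit in small steps.

Emit:
servo_tool:
  delta_pos:
    - [0.4, 0.4, 1.5]
    - [0, 0, 1.5]
    - [0, 0, 1]
    - [0, 0, 0.5]
  turn:
    - [0, 0, 0]
    - [0, 0, 0]
    - [0, 0, 0]
    - [0, 0, 0]
  grip: [0.1, 0.1, 0.1, 0.1]

```text
time_s: 22.5
eef_pos: [0.6388, -0.0503, 0.0697]
orientation: [0.691, 0.723, -0.0, 0.0]
wrist_force: [2.1, 1.5, 2.6]
grip_width: 0.171
```

```bash
python3 p.py
```

```text
t 22.5 TCP case mm [-12.2  84.9  69.7] toolx deg 92.66 F [2.1 1.5 2.6] grip 0.171 q [-0.12  0.13  1.69 -0.    1.32 -0.16]
```

Emit:
servo_tool:
  delta_pos:
    - [0, 0, 0.7]
    - [0, 0, 0.7]
  turn:
    - [0, 0, 0]
    - [0, 0, 0]
  grip: [0.1, 0.1]

```text
time_s: 22.7
eef_pos: [0.6389, -0.0503, 0.0696]
orientation: [0.69, 0.723, 0.0, 0.0]
wrist_force: [-4.5, 2.6, 16.9]
grip_width: 0.171
```

```bash
python3 p.py
```

```text
t 22.7 TCP case mm [-12.3  85.1  69.6] toolx deg 92.66 F [-4.5  2.6 16.9] grip 0.171 q [-0.12  0.13  1.69 -0.    1.32 -0.16]
```

Seated: shoulder felt at 16.9 N, underside ≈ 31 mm. I ease off slightly and turn CCW (negative about the tool's downward z).

Emit:
servo_tool:
  delta_pos:
    - [0, 0, -1]
    - [0, 0, 0]
    - [0, 0, 0]
    - [0, 0, 0]
    - [0, 0, 0]
    - [0, 0, 0]
  turn:
    - [0, 0, 0]
    - [0, 0, -0.1]
    - [0, 0, -0.1]
    - [0, 0, -0.1]
    - [0, 0, -0.1]
    - [0, 0, 0]
  grip: [0.1, 0.1, 0.1, 0.1, 0.1, 0.1]

```text
time_s: 23.3
eef_pos: [0.6387, -0.05, 0.0697]
orientation: [0.532, 0.847, 0.0, -0.0]
wrist_force: [-0.7, 2.4, 4.8]
grip_width: 0.176
```

```bash
python3 p.py; python3 -c "
from station import read_state; print(read_state()['wrist_torque'])"
```

```text
t 23.3 TCP case mm [-12.5  84.8  69.7] toolx deg 115.69 F [-0.7  2.4  4.8] grip 0.176 q [-0.12  0.13  1.69  0.    1.32 -0.57]
[0.58089349 0.36002111 0.04020827]
```

Low forces, and the latch is following. I carry on.

Emit:
servo_tool:
  delta_pos:
    - [-1, 0, 0]
    - [0, 0, 0]
    - [0, 0, 0]
    - [0, 0, 0]
    - [0, 0, 0]
    - [0, 0, 0]
    - [0, 0, 0]
    - [0, 0, 0]
    - [0, 0, 0]
    - [0, 0, 0]
    - [0, 0, 0]
  turn:
    - [0, 0, -0.1]
    - [0, 0, -0.1]
    - [0, 0, -0.1]
    - [0, 0, -0.1]
    - [0, 0, -0.1]
    - [0, 0, -0.1]
    - [0, 0, -0.1]
    - [0, 0, -0.1]
    - [0, 0, -0.1]
    - [0, 0, -0.1]
    - [0, 0, 0]
  grip: [0.1, 0.1, 0.1, 0.1, 0.1, 0.1, 0.1, 0.1, 0.1, 0.1, 0.1]

```text
time_s: 24.4
eef_pos: [0.6389, -0.0512, 0.07]
orientation: [0.062, 0.998, -0.0, -0.0]
wrist_force: [-6.0, 1.4, 9.2]
grip_width: 0.167
```

```bash
python3 p.py; python3 -c "
from station import read_state; print(read_state()['wrist_torque'])"
```

```text
t 24.4 TCP case mm [-11.3  85.2  70. ] toolx deg 172.89 F [-6.   1.4  9.2] grip 0.167 q [-0.12  0.13  1.69 -0.    1.32 -1.57]
[3.49454339e-01 1.01955284e+00 5.12729182e-04]
```

Emit:
servo_tool:
  delta_pos:
    - [0, 0, 0]
    - [0, 0, 0]
    - [0, 0, 0]
    - [0, 0, 0]
  turn:
    - [0, 0, -0.05]
    - [0, 0, -0.05]
    - [0, 0, -0.05]
    - [0, 0, 0]
  grip: [0.1, 0.1, 0.1, 0.1]

```text
time_s: 24.8
eef_pos: [0.6388, -0.0515, 0.07]
orientation: [-0.012, 1.0, -0.0, -0.001]
wrist_force: [-7.9, -0.6, 10.6]
grip_width: 0.165
```

```bash
python3 - <<'E'
from p import *
pose(); print(read_state()['wrist_torque'])
o=np.zeros((400,800,3),np.uint8)
for k,n in enumerate(("scene","side")):
    im=snapshot(n); cv2.imwrite(f"pics/{n}_6.png",im); x,y=((305,225),(345,245))[k]
    o[:,400*k:400*k+400]=cv2.resize(im[y-40:y+40,x-40:x+40],(400,400),interpolation=cv2.INTER_CUBIC)
cv2.imwrite("pics/turned.png",np.clip(o.astype(float)*1.6,0,255).astype(np.uint8))
E
```

```text
t 24.8 TCP case mm [-11.1  85.1  70. ] toolx deg 181.37 F [-7.9 -0.6 10.6] grip 0.165 q [-0.12  0.13  1.69 -0.    1.32 -1.71]
[ 0.09467863  1.32054748 -0.02598315]
```

View pics/turned.png

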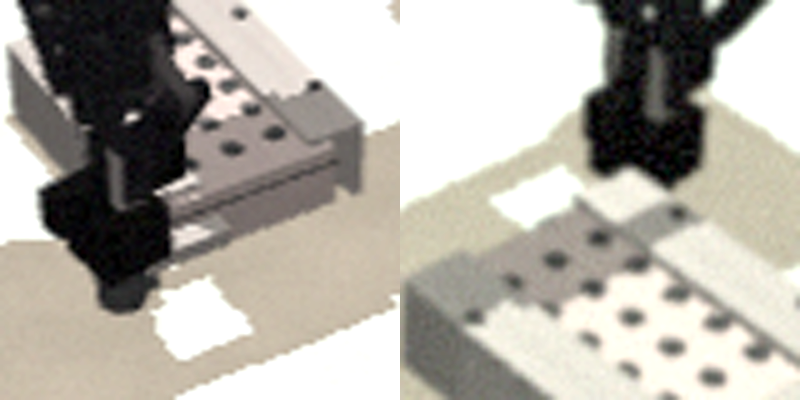

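Scene shows the latch bar parallel to the mouth, from the post to about crop (228,232), with the handle hub down on the post. I release straight up.

Emit:
servo_tool:
  delta_pos:
    - [0, 0, 0]
    - [0, 0, 0]
    - [0, 0, 0]
    - [0, 0, 0]
    - [0, 0, 0]
    - [0, 0, -10]
    - [0, 0, -20]
    - [0, 0, -40]
    - [0, 0, -40]
    - [0, 0, -40]
    - [0, 0, -40]
    - [0, 0, 0]
    - [0, 0, 0]
  turn:
    - [0, 0, 0]
    - [0, 0, 0]
    - [0, 0, 0]
    - [0, 0, 0]
    - [0, 0, 0]
    - [0, 0, 0]
    - [0, 0, 0]
    - [0, 0, 0]
    - [0, 0, 0]
    - [0, 0, 0]
    - [0, 0, 0]
    - [0, 0, 0]
    - [0, 0, 0]
  grip: [0.2, 0.3, 0.45, 0.45, 0.45, 0.45, 0.45, 0.45, 0.45, 0.45, 0.45, 0.45, 0.45]

```text
time_s: 26.2
eef_pos: [0.6394, -0.0511, 0.261]
orientation: [-0.013, 1.0, -0.0, 0.001]
wrist_force: [0.1, -0.8, 0.3]
grip_width: 0.449
```

```bash
python3 - <<'E'
from p import *
pose()
o=np.zeros((600,800,3),np.uint8)
P=M+.010*b+.086*l; print(P)
for k,n in enumerate(("scene","side")):
    im=snapshot(n); cv2.imwrite(f"pics/{n}_m3.png",im); x,y=((305,225),(345,245))[k]
    o[:400,400*k:400*k+400]=cv2.resize(im[y-40:y+40,x-40:x+40],(400,400),interpolation=cv2.INTER_CUBIC)
    cm=camera_model(n)
    print(n,[(name,(((q-[x-40,y-40]+.5)*5)+[400*k,0]).round().tolist()) for name,q in zip(("under","top58","tipacross"),proj(cm,[[*P,.031],[*P,.089],[*(P-.062*l),.026]]))])
    o[400:,300*k:300*k+266]=cv2.resize(im,(266,200))
cv2.imwrite("pics/fin.png",np.clip(o.astype(float)*1.6,0,255).astype(np.uint8))
E
python3 m5.py | grep side
```

```text
t 26.2 TCP case mm [-11.5  85.7 261. ] toolx deg 181.47 F [ 0.1 -0.8  0.3] grip 0.449 q [-0.12  0.04  1.48 -0.    1.62 -1.72]
[ 0.63957873 -0.05264865]
scene [('under', [122.0, 252.0]), ('top58', [117.0, 162.0]), ('tipacross', [229.0, 219.0])]
side [('under', [646.0, 170.0]), ('top58', [653.0, 67.0]), ('tipacross', [545.0, 229.0])]
side [340.9 244.6] case-frame mm x,y [-2.4 38.9] z 0.04 area 68
side [344.6 252. ] case-frame mm x,y [23.3 27.1] z 0.04 area 197
side [335.7 256.6] case-frame mm x,y [23.2  0.9] z 0.04 area 188
side [327.3 260.8] case-frame mm x,y [ 22.9 -23. ] z 0.04 area 93
side [343.4 262.4] case-frame mm x,y [49.   0.6] z 0.04 area 227
side [334.9 266.4] case-frame mm x,y [ 47.6 -22.8] z 0.04 area 165
side [350.9 268. ] case-frame mm x,y [73.1  0.5] z 0.04 area 314
side [342.5 272.4] case-frame mm x,y [ 72.9 -23.5] z 0.04 area 172
side [358.9 273.9] case-frame mm x,y [98.1  0.4] z 0.04 area 331
side [350.5 278.6] case-frame mm x,y [ 98.2 -23.6] z 0.04 area 160
side [367. 280.] case-frame mm x,y [123.1   0.3] z 0.04 area 325
side [358.6 284.8] case-frame mm x,y [123.2 -23.7] z 0.04 area 183
```

View pics/fin.png

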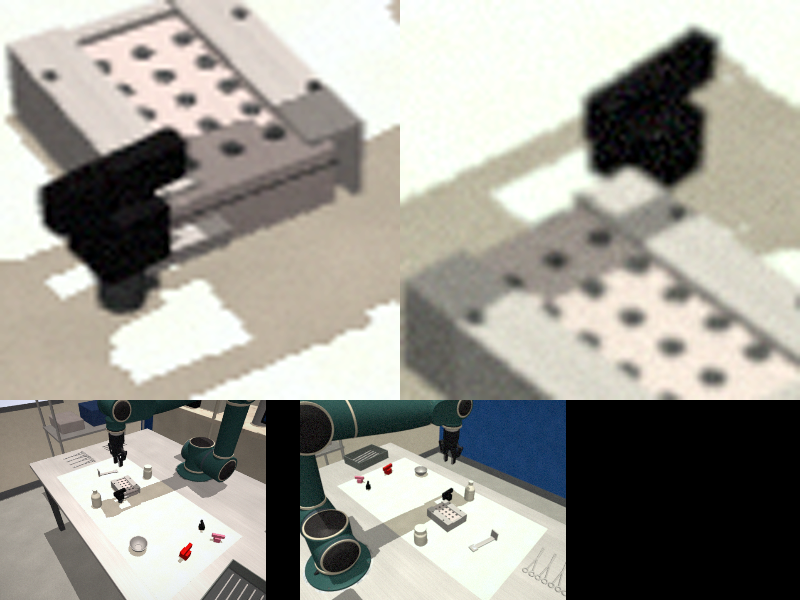

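Final view: handle upright on the post, with bar top centre at crop (115,163) against a predicted seated (117,162). The latch tip is at ~(229,225) against a predicted fully-across (229,219). The cassette is still home, the bystanders look undisturbed and the arm is clear.

```bash
python3 -c "
from station import hand_in; print(hand_in())"
```

```text
the job is handed in; nothing more can be done
None
```

The job is done and handed in at about 26 s of the 72 s; the hand-in gave no verdict.

**What I did**
- I pushed the cassette square with two fingers. That left it about 10 mm to one side, so I pushed it back sideways before sliding it in until it met the back stop (15.7 N).
- I gripped the large black T-handle and seated it on the spindle; the shoulder was felt at 16.9 N.
- I turned the handle about 89° counter-clockwise, let go, and lifted clear. The latch bar had started about 9° counter-clockwise of straight out, not exactly at 0.

**Last checks**
- **Cassette:** its centre is about 73–75 mm behind the mouth (home is 74) and +0.5 to +1.7 mm sideways, square to the case. The two fixed cameras differed by about 2 mm, within their calibration.
- **Handle:** it stands upright, with its top within about 1 mm of where a seated handle should appear. While gripped it read 1–2 mm from the calculated post position, inside the 4 mm limit.
- **Latch:** the bar tip is about 1 pixel from the fully-across position, and the handle ended at about 98°. I did not feel the end stop. Allowing about 12° of play in the bore, that puts the latch at 86° or more, against about 74° needed.
- **Bystanders:** all four look undisturbed in the final view; I did not measure them.
- **Disagreement:** one wrist-camera reading of the post was 17 mm off because I had picked the wrong pixel. I dropped it once all three views agreed to within about 1.5 mm.

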